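# Draw the side rail tight with the cam lock

## Robot

A 6-joint arm with a two-finger parallel gripper is mounted at the origin on the work surface. World frame = base frame: x ahead of the robot, y to its left, z up, the work surface at z = 0. Lengths are in m, angles in degrees, forces in N, time in s.
With the tool pointing down it reaches from about 0.325 to 0.925 m from the base axis. Payload 3.1 kg.
Tool frame: the origin (TCP) lies on the centre line of the jaws, within the pads' length; the fingertips stand 22 mm ahead of it and the grasp point (between the pads) lies 3 mm ahead of it (robot.tip_reach is the z of the fingertips in the tool frame, in m); z points along the fingers, y is the line along which they close (so a half turn about z gives the same grasp; the last joint's range is limited). The gripper opens to 85 mm and grips with 20 to 120 N. Pads are 22 mm wide; open, the fingers measure 114 mm over their backs; the gripper's body (76 mm by 85 mm) begins 54 mm behind the grasp point. The pads swing forward as they close: fully open they stand 13 mm farther back than shut.
Start: joints at [69.603, 12.427, 92.441, -0, 75.132, -6.429], TCP at [0.151, 0.607, 0.226] pointing down, gripper open.
Joint ranges: [-157.48, 157.48], [-44.54, 120.13], [17.64, 146.25], [-64.5, 244.5], [7.68, 150.69], [-147.95, 147.95]. Speed limits (degrees/s): [159.86, 159.86, 180, 180, 180, 180].

## Interface

Orientations are given as [roll, pitch, yaw] about the fixed x, y, z axes, in that order (R = Rz(yaw) Ry(pitch) Rx(roll)).
In Python, from workcell import telemetry, optics, order, robot gives the robot as it stands.
- The arm moves only by the tool play_rows, never from a script. Its argument "moves" is a list of rows, each a list of 5 numbers: the shift along the tool's x, y, z in units of 40 mm (1.0 is 40 mm), then the turn about the tool's z in units of 6 degrees (1.0 is 6 degrees), then the opening, from 0 (shut) to 1 (fully open). In form: [[dx, dy, dz, roll, gripper], ...]. A call has 1 to 12 rows; each row is the pose to reach, as a shift and turn from the pose commanded when the call began, along the tool's axes at that moment; what a row does not reach only later rows make up. A row lasts 1/12 s, in which the tool goes at most 41.7 mm and 7.16 degrees, less where a joint would pass 70% of its speed; a pose out of reach is approached as far as the arm can. A call with a gripper value outside its range is refused whole. The fingers move at their own pace and stop on an object; "squeeze" is the grip in N (left out, the last holds). Time passes only in rows, so rows that repeat a pose let the fingers close. It gives the time, the measured TCP pose, the force, the opening and the grip force at its end, in the units of the state.
- telemetry.get_state(): the state, without advancing time (a new reading comes with each control period).
- optics.capture(name): name is "side" or "top"; returns a dict with "image" (400x640x3 uint8, red, green, blue), "intrinsics" (3x3 intrinsics, pixels), "distortion" ([k1, k2, p1, p2, k3] as OpenCV has them; the pictures are not rectified), "pose" (4x4, takes a point from camera to world coordinates). Camera axes: x right, y up, looking along -z (the intrinsics and any distortion apply to the point x, -y, -z); pixel columns grow to the right and rows downward; lengths in m; the calibration is good to about 2 mm. A picture is of the moment at which its call begins. There is no depth.
- order.sign_off(): hands the job in; it is judged then, once.
The state is a dict: "clock": time; "joint_pos": joint angles; "qvel": joint speeds; "tau": joint torques, N m; "tool_pos": TCP position; "orientation": TCP orientation; "force": force on the tool from outside, world axes, zero at the start; "moment": the same for the moment, N m; "gripper_width": finger opening in m; "finger_force": force on a finger pad.
Only numpy, scipy, OpenCV 4.12 (cv2) and the standard library are available. Lean on these libraries where they do the work, as an engineer would, in place of code of your own. Each camera call takes 0.05 s, during which the arm holds its last target. There are 200 camera calls.

## Task

The pale side rail of the presentation board with the chased silver plate still stands off with a small gap. Take the orange screwdriver from its wooden block, set its blade into the slot of the round metal cam and turn it clockwise until the cam has grabbed the bolt and drawn the rail fully home and turning becomes clearly stiff, without forcing it beyond that. Then put the screwdriver back upright in its block, fully down, and let go of it; leave the tin of punches, the hammer and the brass bowl where they are.

Things in the scene. Friction and masses are not known exactly. Their poses are not given: they have to be found in the camera images.
- board: Fixed presentation board of dark wood lying flat, 160 (its x) x 240 (its y) x 34 mm high, with a chased silver plate (85 x 220 mm, 2 mm thick) on its -x part. Origin: on the table; the board spans x -100 to +60 mm, y -120 to +120 mm in its own frame. The pale rail (40 x 240 x 34 mm) stands along its +x edge.
- cam: Round aluminium cam disc, 35 mm across, black collar, in the board, 26 mm to +x of the board's origin. Origin: centre of the mouth of its screwdriver slot, 36 mm above the table. The slot is a blind pocket with straight walls, no chamfer: 14 mm long along the cam's own x, 5 mm wide, 6 mm deep. z up is the turning axis. Clockwise from above tightens.
- slot_floor (a point): Centre of the slot's flat floor, 6 mm below its mouth. How far the cam is already turned cannot be seen. Clockwise it runs almost idle for 0 to 0.75 rad, then grabs the bolt and draws the rail in over 0.6 rad at 0.05 to 0.18 N m, then meets its stop just past home, 0.7 to 1.45 rad from the start in all: 0.22 is tight, over 0.3 too much. Stays as left.
- rail (a joint): Gap between the pale side rail and the board, in m: 0 = home against the board, 0.003 = standing off as at the start. A steel bolt, 5 mm thick, goes from it under the cam and shows in the gap. A spring seal pushes it out with 2 to 3 N. The rail slides along the board's x axis.
- driver: Loose stubby screwdriver, 80 to 130 g, standing upright in its block. Origin: on its axis at the underside of the handle's black collar (26 x 26 x 4 mm), which rests on the block's top. Handle: orange, square, 24 x 24 mm, its flats facing the driver's own x and y axes, from the origin up to 60 mm above it. Below it: a round 9 mm shank and a flat blade.
- driver_tip (a point): Centre of the blade's tip, 48 mm below the driver's origin on its axis. The blade is 12 mm wide along the driver's own x axis, 3 mm thick along its y axis and 18 mm long.
- stand: Fixed wooden block, 70 x 70 x 55 mm, with a vertical round hole 18 mm across right through its middle, in which the screwdriver stands. Origin: centre of its underside, on the table. The driver's origin is 55 mm above it when it stands fully down.
- tin: Bystander: red tin of steel punches, 72 mm across, 75 mm high, the punches reaching up to 130 mm; about 0.5 kg, loose. Origin: centre of its underside.
- hammer: Bystander: small hammer lying loose on the table. Origin: under the tool, its handle to its own -x.
- bowl: Bystander: brass bowl, 90 mm across, 40 mm high, loose. Origin: centre of its underside.
Mind the look-alikes: they are no part of the job. Leave any pink look-alike of the driver alone.

How it is judged:
By the outcome, as a careful person would: the job done as asked, in the order asked, and still so for the second after the job is handed in, with the robot touching nothing.
It also fails if it takes over 64 s, if anything falls off the work surface, if the arm or the gripper's body presses on something with over 40 N, if the wrist force passes 120 N, or if a joint passes its speed limit or range.

## Working session

There is one attempt and no reset: what is moved stays moved. The work goes in short steps, Python scripts to look and compute and a tool call to move; the robot and the scene stay as the last step left them, time stands still between calls to the robot, and variables do not carry over. Pictures are saved under pics/ and viewed, at most 10 in all, crops included, and the job is handed in when it is done.

Besides the shell and the picture viewer there is one more tool, called after ">>>" in YAML: its name, and indented under it one key for each argument. play_rows: Moves the arm, as the interface text tells. Its arguments: {"type":"object","properties":{"moves":{"type":"array","items":{"type":"array","items":{"type":"number"}}},"squeeze":{"type":"number"}},"required":["moves"]}

```bash
ls; mkdir -p pics; python3 - <<'E'
from workcell import telemetry, optics, order, robot
import cv2,numpy as np
print(telemetry.get_state())
for n in("top","side"):
    c=optics.capture(n);cv2.imwrite(f"pics/{n}0.png",c["image"][:,:,::-1]);np.savez(f"pics/{n}0.npz",**c)
    print(n,c["intrinsics"],c["distortion"],c["pose"])
E
```

```text
pics
{'clock': 0.0, 'joint_pos': array([ 6.96031256e+01,  1.24783553e+01,  9.25300051e+01, -4.35279974e-04,
        7.51307538e+01, -6.42912303e+00]), 'qvel': array([ 0.05007953,  0.0882694 , -0.03382424,  0.0438461 , -0.07107862,
       -0.07609306]), 'tau': array([-1.07415355e-03, -3.96842480e+01, -3.03854334e+01, -2.75374387e-04,
        9.64627834e-03, -8.42054959e-06]), 'tool_pos': array([0.15055361, 0.60573631, 0.22493707]), 'orientation': array([-1.79861714e+02, -1.51593693e-02,  1.66032343e+02]), 'force': array([ 0.0471711 , -0.393068  ,  0.21868994]), 'moment': array([0.02124466, 0.02234074, 0.00779619]), 'finger_force': 0.0, 'gripper_width': 0.08519523930051558}
top [[423.68090815   0.         313.35591837]
 [  0.         423.68090815 193.51648513]
 [  0.           0.           1.        ]] [-0.11401965  0.          0.          0.          0.        ] [[-0.01457973  0.99649059 -0.08242532  0.55590212]
 [-0.9995245  -0.01676471 -0.02587887  0.02448755]
 [-0.02716989  0.08200882  0.99626119  1.07651511]
 [ 0.          0.          0.          1.        ]]
side [[501.67103253   0.         321.26755609]
 [  0.         501.67103253 198.3494186 ]
 [  0.           0.           1.        ]] [-0.1280824  0.         0.         0.         0.       ] [[ 0.89358819  0.3165766  -0.31824426  0.26640526]
 [-0.44886682  0.6370066  -0.62669065 -0.64420288]
 [ 0.0043281   0.70285265  0.7113223   0.88155688]
 [ 0.          0.          0.          1.        ]]
```

View pics/top0.png

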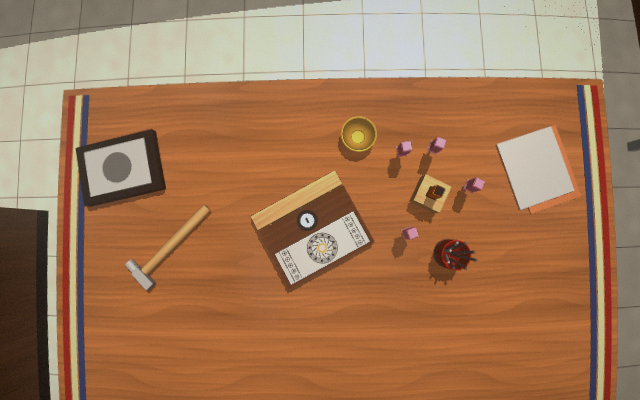

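View pics/side0.png

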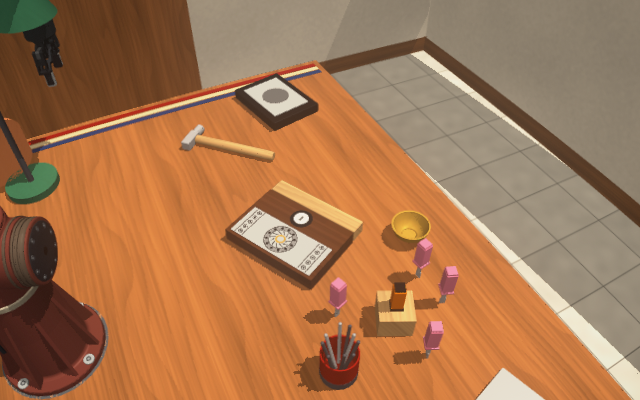

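The top view shows the board with its cam at about (307,220), the stand with the orange driver at (433,193), four pink look-alikes around it, the tin at (453,255) and the bowl at (358,134). The side view has the cam at (301,218) and the driver at (399,297). I'll zoom in on both.

```bash
cat > h.py <<'E'
import cv2,numpy as np
from workcell import telemetry, optics, order, robot
def shot(n): return optics.capture(n)
def load(f): return dict(np.load(f))
def ray(c,uv):
    p=cv2.undistortPoints(np.array(uv,float).reshape(-1,1,2),c["intrinsics"],c["distortion"]).reshape(-1,2)
    d=np.c_[p[:,0],-p[:,1],-np.ones(len(p))]@c["pose"][:3,:3].T
    return c["pose"][:3,3],d
def onz(c,uv,z):
    o,d=ray(c,uv); return o+d*((z-o[2])/d[:,2])[:,None]
def proj(c,P):
    T=np.linalg.inv(c["pose"]); q=np.atleast_2d(P)@T[:3,:3].T+T[:3,3]; q=q*[1,-1,-1]
    return cv2.projectPoints(q,np.zeros(3),np.zeros(3),c["intrinsics"],c["distortion"])[0].reshape(-1,2)
def tri(c1,uv1,c2,uv2):
    o1,d1=ray(c1,uv1);o2,d2=ray(c2,uv2);d1=d1[0];d2=d2[0]
    s=np.linalg.lstsq(np.c_[d1,-d2],o2-o1,rcond=None)[0]
    a,b=o1+s[0]*d1,o2+s[1]*d2
    return (a+b)/2,np.linalg.norm(a-b)
def crop(c,u,v,w,h,s): return cv2.resize(np.ascontiguousarray(c["image"][v:v+h,u:u+w,::-1]),(w*s,h*s),interpolation=cv2.INTER_CUBIC)
E
python3 - <<'E'
from h import *
t=load("pics/top0.npz");s=load("pics/side0.npz")
a=np.hstack([crop(t,287,205,40,30,10),crop(t,405,170,50,37,8)[:296].copy() if 0 else crop(t,408,175,50,37,8)[:300].copy().__class__((300,400,3),np.uint8) if 0 else cv2.resize(crop(t,408,174,50,38,8),(400,300))])
b=np.hstack([crop(s,281,203,40,30,10),cv2.resize(crop(s,360,270,80,60,5),(400,300))])
cv2.imwrite("pics/z.png",np.vstack([a,b]))
E
```

```text
(no output)
```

View pics/z.png

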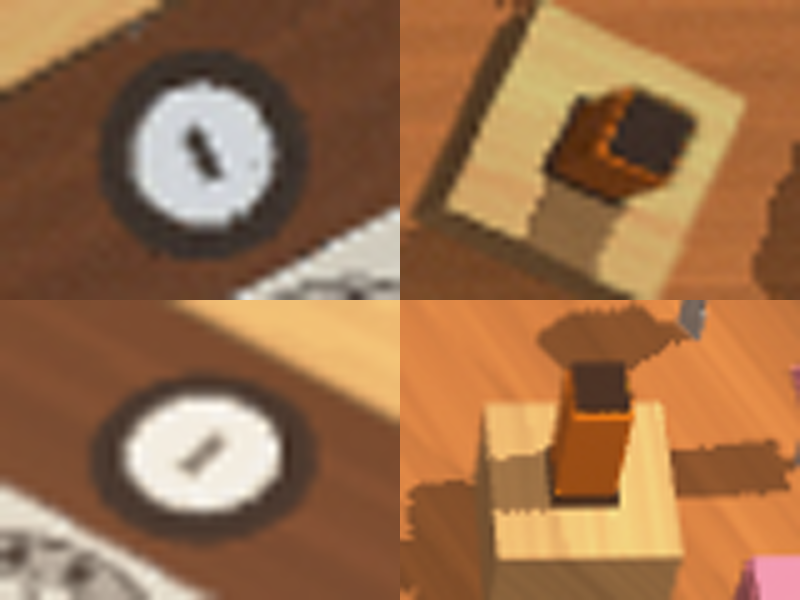

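The zoom shows the cam centre near top px (307.2,220) and its slot running from (306,217.5) to (308.5,222.5). The black driver cap is near (439.5,190), and the stand top is a quad rotated by about 25°. Next I'll measure these.

```bash
cat > m.py <<'E'
from h import *
t=load("pics/top0.npz");s=load("pics/side0.npz")
def white(c,u,v,w,h):
    k=crop(c,u,v,w,h,10); hsv=cv2.cvtColor(k,cv2.COLOR_BGR2HSV)
    m=((hsv[...,2]>150)&(hsv[...,1]<60)).astype(np.uint8)
    n,l,st,ce=cv2.connectedComponentsWithStats(m); lab=l[h*5+40,w*5+40] or l[h*5-40,w*5-40]
    cs=cv2.findContours((l==lab).astype(np.uint8),cv2.RETR_EXTERNAL,cv2.CHAIN_APPROX_NONE)[0]
    cc=max(cs,key=cv2.contourArea); e=cv2.fitEllipse(cv2.convexHull(cc))
    disc=np.zeros_like(m);cv2.ellipse(disc,(e[0],(e[1][0]*.7,e[1][1]*.7),e[2]),1,-1)
    g=cv2.cvtColor(k,cv2.COLOR_BGR2GRAY).astype(float); b=np.median(g[disc>0])
    wgt=np.clip(b-25-g,0,None)*disc; ys,xs=np.nonzero(wgt);ww=wgt[ys,xs]
    f=lambda p:(np.array(p)+.5)/10-.5+[u,v]
    P=onz(c,f(np.c_[xs,ys]),.036);C=np.cov(P[:,:2].T,aweights=ww);va,ve=np.linalg.eigh(C)
    print("ell",e,"disc",f(e[0]),onz(c,f(e[0]),.036)[0].round(4),"slot",np.average(P,0,ww).round(4),"ang",np.degrees(np.arctan2(ve[1,1],ve[0,1]))%180,np.sqrt(va)*3.46)
    return f(e[0])
a=white(t,287,205,40,30);b=white(s,281,203,40,30);print("tri",tri(t,a,s,b))
# stand + board angles
def mask(c,lo,hi,u,v,w,h):
    k=crop(c,u,v,w,h,8); m=cv2.inRange(cv2.cvtColor(k,cv2.COLOR_BGR2HSV),lo,hi)
    m=cv2.morphologyEx(m,cv2.MORPH_OPEN,np.ones((5,5)))
    cs=cv2.findContours(m,cv2.RETR_EXTERNAL,cv2.CHAIN_APPROX_NONE)[0]
    return [((q[:,0]+.5)/8-.5+[u,v]) for q in sorted(cs,key=cv2.contourArea)[::-1]]
q=mask(t,(0,0,0),(179,255,62),428,180,24,26)
for c in q[:2]:
    P=onz(t,c,.115)[:,:2]*1000; print("cap",len(c),c.mean(0),cv2.minAreaRect(P.astype(np.float32)))
q=mask(t,(18,60,150),(28,160,255),405,168,60,50)[0]
P=onz(t,q,.055)[:,:2]*1000; print("stand",cv2.minAreaRect(P.astype(np.float32)))
q=mask(t,(140,40,80),(175,255,255),390,130,100,115)
for c in q[:5]: print("pink",c.mean(0).round(1),onz(t,[c.mean(0)],.07)[0].round(3))
q=mask(t,(0,180,40),(6,255,200),420,230,70,50)[0];print("tin",onz(t,[q.mean(0)],.07)[0].round(3))
q=mask(t,(17,60,150),(28,190,255),240,165,110,70)[0];P=onz(t,q,.034)[:,:2]*1000; print("rail",cv2.minAreaRect(P.astype(np.float32)))
q=mask(t,(0,0,150),(179,60,255),265,200,115,90)[0];P=onz(t,q,.036)[:,:2]*1000; print("plate",cv2.minAreaRect(P.astype(np.float32)))
E
python3 m.py
```

```text
ell ((202.8407745361328, 154.26795959472656), (137.4602813720703, 139.17483520507812), 1.1340962648391724) disc [306.83407745 219.97679596] [0.5771 0.0685 0.036 ] slot [0.5772 0.0686 0.036 ] ang 26.219094645490173 [0.00504654 0.0130501 ]
ell ((202.9230194091797, 153.55746459960938), (117.16268920898438, 156.23191833496094), 87.90973663330078) disc [300.84230194 217.90574646] [0.5748 0.0654 0.036 ] slot [0.5745 0.0652 0.036 ] ang 27.685049682888234 [0.0045997 0.0125702]
tri (array([0.57677065, 0.06883668, 0.03173451]), np.float64(0.0008933313137306837))
cap 237 [438.61577004 190.80300633] ((637.1577758789062, -236.93434143066406), (17.645263671875, 17.851181030273438), 63.80707931518555)
stand ((644.321044921875, -240.44720458984375), (70.23617553710938, 55.069828033447266), 62.65326690673828)
pink [406.1 146. ] [ 0.75  -0.174  0.07 ]
pink [412.4 232.8] [ 0.542 -0.183  0.07 ]
pink [439.4 142.8] [ 0.757 -0.256  0.07 ]
pink [477.8 183.5] [ 0.657 -0.346  0.07 ]
pink [465.4 185.6] [ 0.652 -0.315  0.07 ]
tin [ 0.49  -0.265  0.07 ]
rail ((627.685791015625, 94.94792175292969), (38.86738586425781, 238.0752410888672), 27.81442642211914)
plate ((509.32342529296875, 32.79676818847656), (85.85469055175781, 220.6990966796875), 27.84136962890625)
```

```bash
cat >> h.py <<'E'
from scipy.spatial.transform import Rotation as Ro
def go(x,y,z,yaw):
    s=telemetry.get_state();R=Ro.from_euler("xyz",s["orientation"],degrees=True).as_matrix()
    p=s["tool_pos"];d=R.T@(np.array([x,y,z])-p)/.04
    dr=-((yaw-s["orientation"][2]+180)%360-180)/6
    print("t",s["clock"],"p",p.round(4),s["orientation"].round(2),"w",round(s["gripper_width"],4),"f",s["force"].round(2),"m",s["moment"].round(3),"j6",s["joint_pos"][5].round(1))
    print("row",d.round(3),round(dr,3))
E
python3 - <<'E'
from h import *
go(.637,-.237,.20,153.8)
E
```

```text
t 0.1 p [0.1506 0.6058 0.2251] [-1.7988e+02 -1.0000e-02  1.6603e+02] w 0.0853 f [-0.34 -0.14  0.15] m [ 0.003  0.    -0.029] j6 -6.4
row [-16.886 -17.511   0.661] 2.039
```

>>> play_rows:
  moves:
    - [-0.7,-0.73,0,0.1,1]
    - [-1.4,-1.46,0,0.3,1]
    - [-2.1,-2.19,0,0.5,1]
    - [-2.8,-2.92,0,0.7,1]
    - [-3.5,-3.65,0,0.9,1]
    - [-4.2,-4.38,0,1.1,1]
    - [-4.9,-5.1,0,1.3,1]
    - [-5.6,-5.82,0,1.5,1]
    - [-6.3,-6.54,0,1.7,1]
    - [-7.0,-7.27,0,1.9,1]
    - [-7.7,-8.0,0,2.04,1]
    - [-8.4,-8.72,0,2.04,1]
  squeeze: 60

```text
clock: 1.1
tool_pos: [0.3929, 0.185, 0.226]
orientation: [180.0, -0.0, 153.8]
force: [0.4, 0.2, 0.2]
gripper_width: 0.0855
finger_force: 0.0
```

```bash
python3 -c "
from h import *
go(.637,-.237,.18,153.8)"
```

```text
t 1.1 p [0.3929 0.185  0.226 ] [180.    -0.   153.77] w 0.0855 f [0.35 0.16 0.24] m [ 0.029 -0.001  0.007] j6 -47.8
row [-10.138  -6.767   1.151] -0.005
```

>>> play_rows:
  moves:
    - [-0.85,-0.56,0,0,1]
    - [-1.7,-1.12,0,0,1]
    - [-2.55,-1.7,0,0,1]
    - [-3.4,-2.27,0,0,1]
    - [-4.25,-2.84,0,0,1]
    - [-5.1,-3.4,0,0,1]
    - [-5.95,-3.97,0,0,1]
    - [-6.8,-4.54,0,0,1]
    - [-7.65,-5.1,0,0,1]
    - [-8.5,-5.67,0.2,0,1]
    - [-9.35,-6.24,0.6,0,1]
    - [-10.14,-6.77,1.15,0,1]

```text
clock: 2.1
tool_pos: [0.637, -0.2346, 0.1837]
orientation: [-180.0, 0.2, 153.8]
force: [0.9, 0.4, 0.4]
gripper_width: 0.0853
finger_force: 0.0
```

```bash
python3 -c "
from h import *
go(.637,-.237,.094,153.8)
t=shot('top');s=shot('side')
np.savez('pics/top1.npz',**t);np.savez('pics/side1.npz',**s)
cv2.imwrite('pics/a.png',np.hstack([crop(t,383,140,100,100,4),crop(s,350,230,100,100,4)]))"
```

```text
t 2.1 p [ 0.637  -0.2346  0.1837] [-179.99    0.23  153.75] w 0.0853 f [0.89 0.4  0.37] m [-0.002 -0.028 -0.03 ] j6 -89.9
row [-0.018 -0.054  2.243] -0.008
```

View pics/a.png

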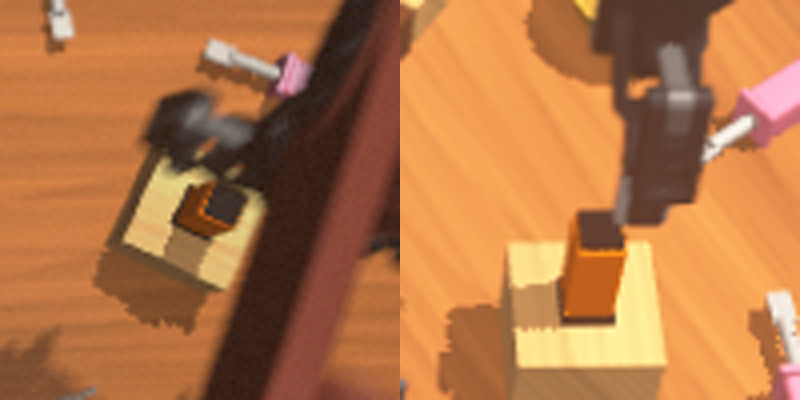

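The crops show the driver between the open fingers, with the cap at top px (438,191) and side px (400,287). The pink look-alikes are lying down now, though I never touched them. I'll check the gripper alignment by projection.

```bash
python3 -c "
from h import *
for n in('top','side'):
    c=load('pics/%s1.npz'%n);s=np.array([.637,-.2346,.162]);d=np.array([.44,.9,0])*.043
    print(n,proj(c,np.array([s,s+d,s-d,[.637,-.237,.115],[.637,-.237,.055]])).round(1).tolist())
c0,c1=load('pics/top1.npz'),load('pics/side1.npz')
def cap(c,u,v,w,h):
    k=crop(c,u,v,w,h,8);m=cv2.inRange(cv2.cvtColor(k,cv2.COLOR_BGR2HSV),(0,0,0),(179,255,62))
    cs=max(cv2.findContours(m,0,1)[0],key=cv2.contourArea);M=cv2.moments(cs)
    print(np.array(cv2.boundingRect(cs))/8+[u,v,0,0]);return (np.array([M['m10'],M['m01']])/M['m00']+.5)/8-.5+[u,v]
a=cap(load('pics/top0.npz'),434,182,13,15);b=cap(load('pics/side0.npz'),393,280,15,13);print(a,b,tri(c0,a,c1,b),onz(c0,a,.115),onz(c1,b,.115))
go(.637,-.237,.094,153.8)
"
```

```text
top [[443.3, 188.8], [425.4, 180.5], [461.2, 197.2], [438.7, 190.7], [432.1, 192.9]]
side [[402.4, 270.1], [399.6, 251.1], [405.3, 290.3], [399.9, 286.2], [396.2, 304.0]]
[434.    186.375  10.125   9.25 ]
[404.75  290.375   0.75    1.125]
[438.69632094 190.59711121] [404.64212963 290.54027778] (array([ 0.64153816, -0.24189276,  0.10367812]), np.float64(0.007312929105560907)) [[ 0.63732514 -0.23698887  0.115     ]] [[ 0.63956798 -0.24899268  0.115     ]]
t 2.2 p [ 0.6332 -0.2355  0.1745] [-179.9    -0.56  153.53] w 0.0854 f [-0.59 -0.06 -0.97] m [ 0.044  0.021 -0.026] j6 -89.8
row [-0.122  0.011  2.011] -0.044
```

>>> play_rows:
  moves:
    - [0,0,0.2,0,1]
    - [0,0,0.4,0,1]
    - [0,0,0.6,0,1]
    - [0,0,0.6,0,1]
    - [0,0,0.6,0,1]
    - [0,0,0.6,0,1]

```text
clock: 2.7
tool_pos: [0.6353, -0.2309, 0.1598]
orientation: [180.0, 0.1, 153.9]
force: [0.8, 0.1, 0.8]
gripper_width: 0.0857
finger_force: 0.0
```

```bash
python3 -c "
from h import *
t=shot('top');s=shot('side')
go(.637,-.237,.094,153.8)
p=telemetry.get_state()['tool_pos']
for c in(t,s):
    d=np.array([.44,.9,0])*.0425;g=np.array([0,0,.009])
    for q in proj(c,np.array([p-g,p-g+d,p-g-d])): c['image'][int(q[1]+.5),int(q[0]+.5)]=[0,255,0]
cv2.imwrite('pics/b.png',np.hstack([crop(t,393,145,80,80,5),crop(s,360,230,80,80,5)]))"
```

```text
t 2.8 p [ 0.6356 -0.2314  0.16  ] [-1.8000e+02  1.3000e-01  1.5383e+02] w 0.0855 f [ 0.91 -0.   -0.23] m [ 0.035 -0.036  0.025] j6 -89.8
row [-0.091 -0.11   1.651] 0.006
```

View pics/b.png

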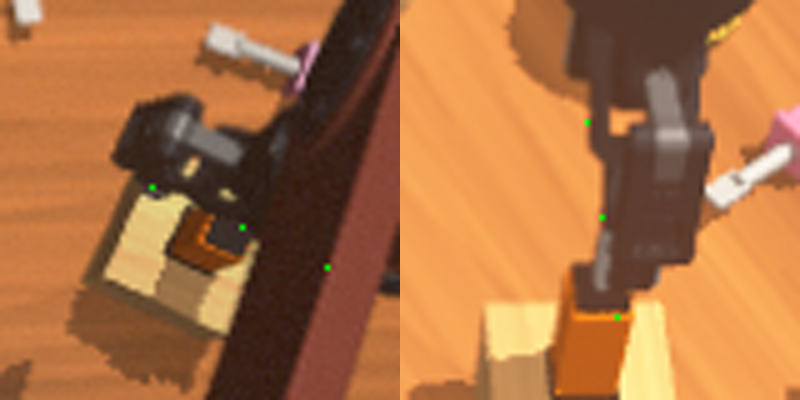

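The projected TCP sits roughly over the cap at top px (441,190), and the visible finger is within about 1 cm of the prediction. The jaws have 30 mm clearance on each side, so I'll descend and close.

>>> play_rows:
  moves:
    - [-0.09,-0.11,0,0,1]
    - [-0.09,-0.11,0.2,0,1]
    - [-0.09,-0.11,0.5,0,1]
    - [-0.09,-0.11,0.8,0,1]
    - [-0.09,-0.11,1.1,0,1]
    - [-0.09,-0.11,1.4,0,1]
    - [-0.09,-0.11,1.6,0,1]
    - [-0.09,-0.11,1.65,0,1]
    - [-0.09,-0.11,1.65,0,1]
    - [-0.09,-0.11,1.65,0,1]

```text
clock: 3.63
tool_pos: [0.6365, -0.2373, 0.0926]
orientation: [-180.0, 0.0, 153.8]
force: [0.0, -0.6, 0.8]
gripper_width: 0.0854
finger_force: 0.0
```

```bash
python3 -c "
from h import *
go(.637,-.237,.094,153.8)
t=shot('top');s=shot('side')
go(.637,-.237,.094,153.8)
cv2.imwrite('pics/c.png',np.hstack([crop(t,393,145,80,80,5),crop(s,360,230,80,80,5)]))"
```

```text
t 3.6333 p [ 0.6365 -0.2373  0.0926] [-1.8000e+02  1.0000e-02  1.5379e+02] w 0.0854 f [ 0.04 -0.56  0.79] m [-0.027 -0.03  -0.033] j6 -90.2
row [-0.007  0.012 -0.035] -0.001
t 3.7333 p [ 0.6371 -0.2376  0.0936] [-1.8000e+02  1.1000e-01  1.5379e+02] w 0.0849 f [-0.14 -0.31 -0.23] m [-0.019 -0.003 -0.016] j6 -90.2
row [ 0.009  0.012 -0.009] -0.001
```

View pics/c.png

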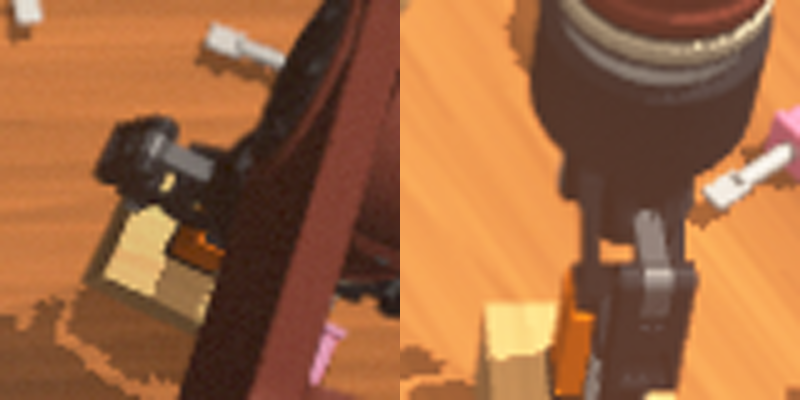

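The side crop shows the finger sitting slightly right of the handle centre, at about px 485 against 478. I'll shift about 5 mm in +tool x, then close.

>>> play_rows:
  moves:
    - [0.06,0,0,0,1]
    - [0.12,0,0,0,1]
    - [0.12,0,0,0,0.6]
    - [0.12,0,0,0,0.25]
    - [0.12,0,0,0,0]
    - [0.12,0,0,0,0]
    - [0.12,0,0,0,0]
    - [0.12,0,0,0,0]
    - [0.12,0,0,0,0]
    - [0.12,0,0,0,0]
    - [0.12,0,0,0,0]
  squeeze: 70

```text
clock: 4.65
tool_pos: [0.6323, -0.2353, 0.0929]
orientation: [-180.0, 0.0, 153.8]
force: [0.2, 0.5, 2.6]
gripper_width: 0.0227
finger_force: 70.5
```

```bash
python3 -c "
from h import *
go(.637,-.237,.214,153.8)
"
```

```text
t 4.65 p [ 0.6323 -0.2353  0.0929] [-1.8000e+02  5.0000e-02  1.5379e+02] w 0.0227 f [0.16 0.5  2.61] m [-0.081 -0.034  0.012] j6 -90.2
row [-0.126  0.014 -3.027] -0.002
```

>>> play_rows:
  moves:
    - [0,0,-0.1,0,0]
    - [0,0,-0.3,0,0]
    - [0,0,-0.6,0,0]
    - [0,0,-1.0,0,0]
    - [0,0,-1.5,0,0]
    - [0,0,-2.0,0,0]
    - [0,0,-2.5,0,0]
    - [0,0,-2.8,0,0]
    - [0,0,-2.9,0,0]
    - [0,0,-2.9,0,0]
    - [0,0,-2.9,0,0]

```text
clock: 5.57
tool_pos: [0.6315, -0.2349, 0.2079]
orientation: [-180.0, -0.1, 153.8]
force: [-1.1, 0.2, -2.1]
gripper_width: 0.0223
finger_force: 70.2
```

```bash
python3 -c "
from h import *
s=shot('side');t=shot('top')
np.savez('pics/side2.npz',**s)
go(.6323,-.2353,.209,153.8)
cv2.imwrite('pics/d.png',np.hstack([crop(t,403,155,50,75,8),crop(s,375,205,50,75,8)]))"
```

```text
t 5.6667 p [ 0.6309 -0.2346  0.2065] [180.    -0.2  153.79] w 0.0221 f [-0.5   1.43 -0.96] m [ 0.001 -0.016 -0.   ] j6 -90.2
row [-0.039 -0.001 -0.062] -0.002
```

View pics/d.png

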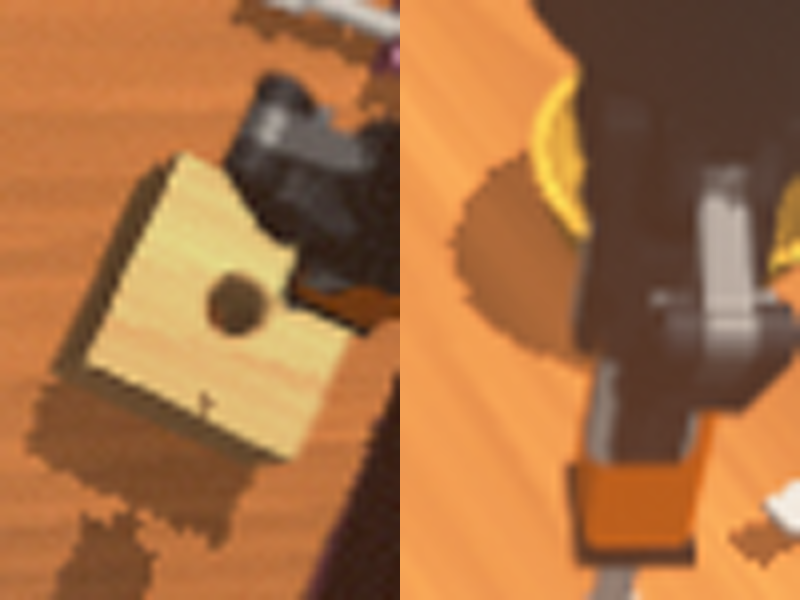

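The driver is lifted, the stand hole shows at top px (432,192), and the pads are centred on the handle. The blade lies below the side crop, so I'll examine it there.

```bash
python3 -c "
from h import *
s=load('pics/side2.npz')
print(proj(s,[[.632,-.235,.17],[.632,-.235,.122]]))
cv2.imwrite('pics/e.png',crop(s,375,255,60,60,8))"
```

```text
[[400.67552678 268.55425992]
 [397.51408859 284.26920723]]
```

View pics/e.png

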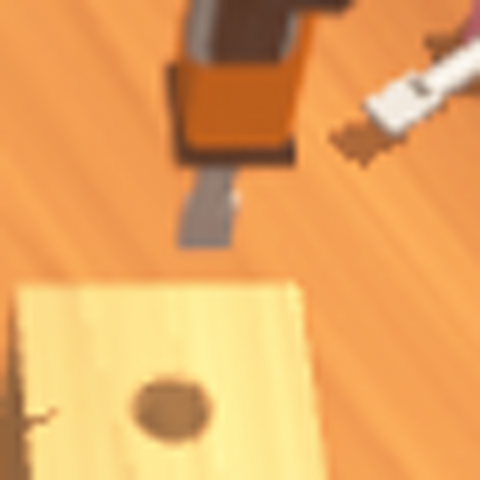

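The blade's broad face is toward the side camera, with its tip centre at px (400.1,285.3), so the blade width lies along tool x. The tool must therefore turn to yaw ≈207° at the cam.

```bash
python3 -c "
from h import *
s=load('pics/side2.npz')
tip=onz(s,[[400.06,285.3]],.122)[0];print(tip)
p=np.array([.6312,-.2348]);d=tip[:2]-p;a=np.radians(53.2);R=np.array([[np.cos(a),-np.sin(a)],[np.sin(a),np.cos(a)]])
g=np.array([.5748,.0654])-R@d;print('off',d,'goal',g)
go(g[0],g[1],.208,207)
"
```

```text
[ 0.63494407 -0.23906307  0.122     ]
off [ 0.00374407 -0.00426307] goal [0.56914364 0.06495568]
t 5.6667 p [ 0.6309 -0.2346  0.2065] [180.    -0.2  153.79] w 0.0221 f [-0.5   1.43 -0.96] m [ 0.001 -0.016 -0.   ] j6 -90.2
row [ 4.693  6.036 -0.021] -8.868
```

>>> play_rows:
  moves:
    - [0.3,0.4,-0.1,-0.6,0]
    - [0.8,1.0,-0.1,-1.5,0]
    - [1.3,1.7,-0.1,-2.5,0]
    - [1.8,2.4,-0.1,-3.4,0]
    - [2.4,3.1,-0.1,-4.4,0]
    - [2.9,3.8,-0.1,-5.4,0]
    - [3.4,4.4,-0.1,-6.4,0]
    - [3.9,5.0,-0.1,-7.4,0]
    - [4.4,5.6,-0.1,-8.3,0]
    - [4.6,5.9,0,-8.8,0]
    - [4.69,6.04,0,-8.87,0]
    - [4.69,6.04,0,-8.87,0]

```text
clock: 6.67
tool_pos: [0.5692, 0.0658, 0.207]
orientation: [179.9, -0.2, -152.9]
force: [-0.0, 0.7, -0.8]
gripper_width: 0.0222
finger_force: 70.2
```

```bash
python3 -c "
from h import *
go(.5691,.0650,.142,207)
"
```

```text
t 6.6667 p [0.5692 0.0658 0.207 ] [ 1.7992e+02 -1.5000e-01 -1.5291e+02] w 0.0222 f [-0.01  0.66 -0.81] m [-0.039  0.035  0.017] j6 -117.5
row [ 0.006 -0.02   1.625] 0.015
```

>>> play_rows:
  moves:
    - [0,0,0.3,0,0]
    - [0,0,0.7,0,0]
    - [0,0,1.1,0,0]
    - [0,0,1.4,0,0]
    - [0,0,1.6,0,0]
    - [0,0,1.62,0,0]
    - [0,0,1.62,0,0]
    - [0,0,1.62,0,0]
    - [0,0,1.62,0,0]

```text
clock: 7.42
tool_pos: [0.5714, 0.0643, 0.145]
orientation: [-179.9, 0.1, -153.0]
force: [-0.4, -0.7, -1.4]
gripper_width: 0.0223
finger_force: 70.2
```

```bash
python3 -c "
from h import *
s=shot('side');t=shot('top')
np.savez('pics/side3.npz',**s);np.savez('pics/top3.npz',**t)
go(.5691,.0650,.142,207)
cv2.imwrite('pics/f.png',np.hstack([crop(t,285,195,40,50,10),crop(s,280,185,40,50,10)]))"
```

```text
t 7.5167 p [0.5712 0.0645 0.1449] [-1.7994e+02  1.1000e-01 -1.5299e+02] w 0.0222 f [ 0.3   0.82 -0.76] m [-0.008 -0.003  0.046] j6 -117.6
row [0.042 0.036 0.073] 0.001
```

View pics/f.png

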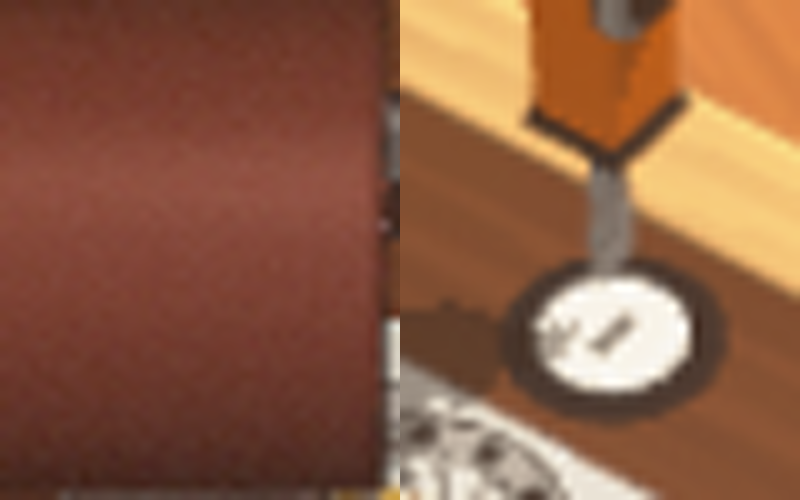

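The arm blocks the top view. In the side view the blade tip is at about px (300.5,211.5) and the slot at about (300.8,218.1).

```bash
cat > tip.py <<'E'
from h import *
def cmp(f,z,tippx,slotpx=None):
    s=load(f)
    a=onz(s,[tippx],z)[0]; b=onz(s,[slotpx],.036)[0]; d=(b-a)[:2]
    print("tip",a.round(4),"slot",b.round(4),"move xy",d.round(4))
    return d
E
python3 - <<'E'
from tip import *
s=load('pics/side3.npz');k=crop(s,280,185,40,50,10);g=cv2.cvtColor(k,cv2.COLOR_BGR2GRAY)
print(g[230:300:5,205]);print([int(x) for x in g[258,170:250:4]],[int(x) for x in g[240,170:250:4]])
m=(g[290:390,140:280]<190).astype(np.uint8);n,l,st,ce=cv2.connectedComponentsWithStats(m);print(st[:5].tolist(),ce[:5])
d=cmp('pics/side3.npz',.0590,[300.4,211.9],[300.84,218.0])
E
```

```text
[120 119 115 114 120 127 126 126 124 142 182 223 240 245]
[83, 82, 81, 83, 89, 97, 107, 117, 123, 127, 127, 123, 116, 109, 96, 84, 74, 70, 71, 73] [92, 92, 93, 95, 101, 108, 115, 116, 114, 115, 118, 121, 124, 125, 122, 115, 107, 98, 93, 89]
[[0, 0, 140, 99, 10415], [0, 0, 31, 33, 428], [118, 0, 22, 17, 154], [51, 26, 42, 38, 742], [0, 35, 140, 65, 2261]] [[ 75.60192031  46.21104177]
 [  8.73598131   9.95794393]
 [132.71428571   4.5974026 ]
 [ 72.12533693  44.54716981]
 [ 47.72755418  76.81910659]]
tip [0.5733 0.0631 0.059 ] slot [0.5747 0.0652 0.036 ] move xy [0.0014 0.0021]
```

>>> play_rows:
  moves:
    - [-0.03,0.02,0.1,0,0]
    - [-0.055,0.03,0.25,0,0]
    - [-0.055,0.03,0.4,0,0]
    - [-0.055,0.03,0.45,0,0]
    - [-0.055,0.03,0.45,0,0]
    - [-0.055,0.03,0.45,0,0]
    - [-0.055,0.03,0.45,0,0]

```text
clock: 8.1
tool_pos: [0.5719, 0.0666, 0.1257]
orientation: [-180.0, 0.0, -153.0]
force: [0.1, -0.2, -0.3]
gripper_width: 0.022
finger_force: 70.1
```

```bash
python3 - <<'E'
from tip import *
s=shot('side');np.savez('pics/side4.npz',**s)
go(.5725,.0666,.122,207)
cv2.imwrite('pics/g.png',crop(s,285,195,32,32,16))
E
```

```text
t 8.15 p [0.572  0.0666 0.1259] [-1.7999e+02  2.0000e-02 -1.5299e+02] w 0.0224 f [-0.51 -0.24 -0.09] m [ 0.053 -0.024 -0.038] j6 -117.4
row [-0.012 -0.005  0.098] 0.002
```

View pics/g.png

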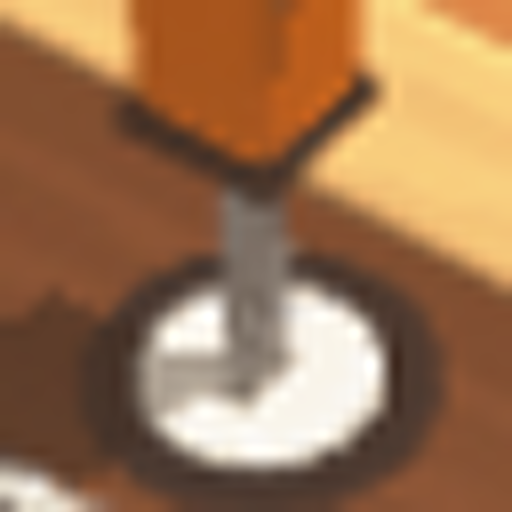

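The side view shows the tip at about crop (257,358), i.e. px (301,217), about 4 mm above the slot and aligned within about 1 mm. I'll lower gently and watch the force.

>>> play_rows:
  moves:
    - [0,0,0.03,0,0]
    - [0,0,0.06,0,0]
    - [0,0,0.09,0,0]
    - [0,0,0.11,0,0]
    - [0,0,0.13,0,0]
    - [0,0,0.15,0,0]
    - [0,0,0.15,0,0]

```text
clock: 8.73
tool_pos: [0.5716, 0.0666, 0.1195]
orientation: [180.0, -0.0, -153.0]
force: [-0.3, 0.9, -1.4]
gripper_width: 0.0222
finger_force: 70.1
```

>>> play_rows:
  moves:
    - [0,0,0.02,0,0]
    - [0,0,0.04,0,0]
    - [0,0,0.06,0,0]
    - [0,0,0.08,0,0]
    - [0,0,0.08,0,0]
    - [0,0,0.08,0,0]

```text
clock: 9.23
tool_pos: [0.5717, 0.0666, 0.1165]
orientation: [180.0, -0.0, -153.0]
force: [0.7, 0.4, -0.4]
gripper_width: 0.0221
finger_force: 70.1
```

>>> play_rows:
  moves:
    - [0,0,0.02,0,0]
    - [0,0,0.035,0,0]
    - [0,0,0.05,0,0]
    - [0,0,0.05,0,0]
    - [0,0,0.05,0,0]

```text
clock: 9.65
tool_pos: [0.5724, 0.0666, 0.1156]
orientation: [-180.0, 0.1, -153.0]
force: [-1.3, -0.9, 5.0]
gripper_width: 0.0223
finger_force: 70.9
```

```bash
python3 - <<'E'
from tip import *
s=shot('side');np.savez('pics/side5.npz',**s)
go(.5725,.0666,.115,207)
cv2.imwrite('pics/i.png',crop(s,285,195,32,32,16))
E
```

```text
t 9.7 p [0.5724 0.0667 0.1157] [-1.7998e+02  6.0000e-02 -1.5299e+02] w 0.0224 f [-1.5   0.41  5.41] m [ 0.124  0.376 -0.012] j6 -117.4
row [-0.001 -0.003  0.017] 0.002
```

View pics/i.png

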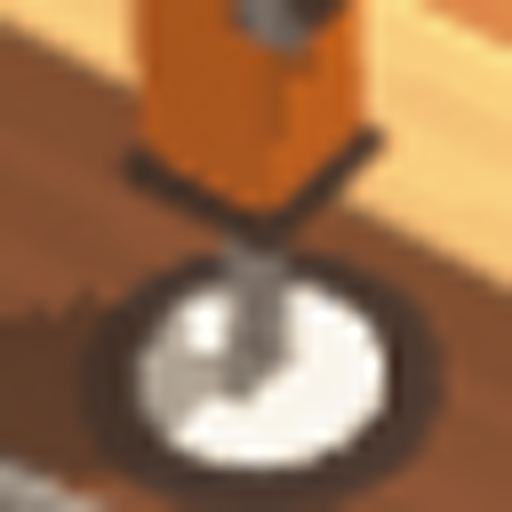

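The blade is seated: there is floor contact at 5 N and the handle collar has dropped. Next I turn clockwise about the driver axis, which is about 4.5 mm off the TCP along −tool x.

>>> play_rows:
  moves:
    - [0,0.006,0,0.5,0]
    - [-0.001,0.012,0,1,0]
    - [-0.001,0.018,0,1.5,0]
    - [-0.002,0.023,0,2,0]
    - [-0.004,0.029,0,2.5,0]
    - [-0.005,0.035,0,3,0]
    - [-0.007,0.04,0,3.5,0]
    - [-0.01,0.046,0,4,0]
    - [-0.01,0.046,0,4,0]

```text
clock: 10.45
tool_pos: [0.5723, 0.0683, 0.1156]
orientation: [-180.0, 0.1, -177.0]
force: [-0.5, -1.2, 4.2]
gripper_width: 0.0222
finger_force: 70.9
```

```bash
python3 -c "
from h import *
go(.5724,.0667,.1157,207)"
```

```text
t 10.45 p [0.5723 0.0683 0.1156] [-1.7997e+02  1.3000e-01 -1.7703e+02] w 0.0222 f [-0.49 -1.21  4.2 ] m [-0.114  0.151 -0.033] j6 -93.1
row [-0.    -0.04  -0.002] -4.005
```

>>> play_rows:
  moves:
    - [0,0.006,0,0.5,0]
    - [-0.001,0.012,0,1,0]
    - [-0.001,0.018,0,1.5,0]
    - [-0.002,0.023,0,2,0]
    - [-0.004,0.029,0,2.5,0]
    - [-0.005,0.035,0,3,0]
    - [-0.005,0.035,0,3,0]

```text
clock: 11.03
tool_pos: [0.5725, 0.0697, 0.1156]
orientation: [180.0, 0.1, 165.0]
force: [-0.6, 0.2, 5.7]
gripper_width: 0.0224
finger_force: 70.9
```

```bash
python3 -c "
from h import *
go(.5724,.0667,.1157,207);shot('side');go(.5724,.0667,.1157,207)"
```

```text
t 11.0333 p [0.5725 0.0697 0.1156] [1.7998e+02 1.4000e-01 1.6500e+02] w 0.0224 f [-0.59  0.16  5.74] m [-0.046  0.119 -0.037] j6 -75.0
row [-0.017 -0.072 -0.002] -7.001
t 11.0833 p [0.5725 0.0697 0.1156] [1.7998e+02 1.4000e-01 1.6508e+02] w 0.0222 f [-0.39 -0.33  5.53] m [-0.04   0.21   0.013] j6 -75.1
row [-0.017 -0.073 -0.002] -6.987
```

>>> play_rows:
  moves:
    - [0,0.006,0,0.5,0]
    - [-0.001,0.012,0,1,0]
    - [-0.001,0.018,0,1.5,0]
    - [-0.002,0.023,0,2,0]
    - [-0.002,0.023,0,2,0]

```text
clock: 11.5
tool_pos: [0.5729, 0.0706, 0.1156]
orientation: [179.9, 0.1, 153.0]
force: [0.0, 0.4, 5.4]
gripper_width: 0.0223
finger_force: 70.9
```

```bash
cat > st.py <<'E'
from h import *
m=[]
for i in range(4):
    s=shot('side');q=telemetry.get_state();m.append(np.r_[q["moment"],q["force"],q["orientation"][2],q["tool_pos"]])
np.savez('pics/last.npz',**s)
print(np.mean(m,0).round(4),q["gripper_width"],q["clock"])
# rail gap visibility: board-frame profile across gap near cam
E
python3 st.py
```

```text
[-1.080000e-02  1.011000e-01  7.660000e-02 -3.480000e-01 -1.748000e-01
  5.689400e+00  1.531077e+02  5.729000e-01  7.060000e-02  1.156000e-01] 0.022374790525529743 11.7
```

>>> play_rows:
  moves:
    - [0,0.006,0,0.5,0]
    - [-0.001,0.012,0,1,0]
    - [-0.001,0.018,0,1.5,0]
    - [-0.002,0.023,0,2,0]
    - [-0.002,0.023,0,2,0]

```text
clock: 12.12
tool_pos: [0.5734, 0.0714, 0.1156]
orientation: [179.9, 0.1, 141.0]
force: [-0.4, 0.5, 5.4]
gripper_width: 0.0221
finger_force: 70.9
```

```bash
python3 st.py
```

```text
[ 2.20000e-03  3.11000e-02  1.22900e-01 -4.19700e-01  1.51500e-01
  5.10690e+00  1.41139e+02  5.73400e-01  7.14000e-02  1.15600e-01] 0.022610642185038398 12.3167
```

>>> play_rows:
  moves:
    - [0,0.006,0,0.5,0]
    - [-0.001,0.012,0,1,0]
    - [-0.001,0.015,0,1.3,0]
    - [-0.001,0.015,0,1.3,0]

```text
clock: 12.65
tool_pos: [0.5739, 0.0719, 0.1156]
orientation: [179.9, 0.1, 133.3]
force: [-0.1, 0.8, 5.8]
gripper_width: 0.0221
finger_force: 70.9
```

```bash
python3 st.py
```

```text
[ 4.000000e-03  1.100000e-02  1.245000e-01 -3.400000e-03  3.910000e-01
  5.393600e+00  1.333471e+02  5.739000e-01  7.190000e-02  1.156000e-01] 0.022318283476398134 12.85
```

>>> play_rows:
  moves:
    - [0,0.004,0,0.3,0]
    - [0,0.007,0,0.6,0]
    - [0,0.007,0,0.6,0]

```text
clock: 13.1
tool_pos: [0.5741, 0.0721, 0.1156]
orientation: [179.9, 0.1, 129.7]
force: [0.1, 0.0, 5.3]
gripper_width: 0.0226
finger_force: 70.9
```

```bash
python3 st.py
```

```text
[9.700000e-03 4.300000e-03 1.291000e-01 2.343000e-01 9.660000e-02
 4.762600e+00 1.297507e+02 5.741000e-01 7.210000e-02 1.156000e-01] 0.022044296673116383 13.3
```

>>> play_rows:
  moves:
    - [0,0.004,0,0.3,0]
    - [0,0.006,0,0.5,0]
    - [0,0.006,0,0.5,0]

```text
clock: 13.55
tool_pos: [0.5743, 0.0722, 0.1157]
orientation: [179.9, 0.1, 126.7]
force: [0.1, 0.2, 4.2]
gripper_width: 0.0222
finger_force: 70.9
```

```bash
python3 st.py
```

```text
[-5.300000e-03  1.950000e-02  1.798000e-01  6.390000e-02  1.127000e-01
  5.184600e+00  1.267553e+02  5.743000e-01  7.220000e-02  1.156000e-01] 0.022203546064369185 13.75
```

>>> play_rows:
  moves:
    - [0,0.002,0,0.1,0]
    - [0,0.002,0,0.2,0]
    - [0,0.002,0,0.2,0]

```text
clock: 14.0
tool_pos: [0.5744, 0.0722, 0.1156]
orientation: [179.9, 0.1, 125.5]
force: [0.7, -0.2, 5.3]
gripper_width: 0.0225
finger_force: 70.9
```

```bash
python3 st.py
```

```text
[ 1.840000e-02 -4.160000e-02  1.554000e-01  4.402000e-01  1.120000e-01
  5.249500e+00  1.255436e+02  5.744000e-01  7.220000e-02  1.156000e-01] 0.0222841487647759 14.2
```

>>> play_rows:
  moves:
    - [0,0.002,0,0.15,0]
    - [0,0.003,0,0.3,0]
    - [0,0.003,0,0.3,0]

```text
clock: 14.45
tool_pos: [0.5746, 0.0723, 0.1156]
orientation: [179.9, 0.1, 123.7]
force: [0.6, -0.6, 4.3]
gripper_width: 0.022
finger_force: 70.9
```

```bash
sed -i 's/range(4)/range(8)/' st.py; python3 st.py
```

```text
[ 4.000000e-04 -8.070000e-02  1.656000e-01  5.189000e-01  4.530000e-02
  5.405800e+00  1.237489e+02  5.746000e-01  7.230000e-02  1.156000e-01] 0.021927546115350686 14.85
```

>>> play_rows:
  moves:
    - [0,0.002,0,0.15,0]
    - [0,0.003,0,0.3,0]
    - [0,0.003,0,0.3,0]

```text
clock: 15.1
tool_pos: [0.5747, 0.0724, 0.1156]
orientation: [179.8, 0.1, 121.9]
force: [0.0, 0.3, 5.0]
gripper_width: 0.022
finger_force: 70.9
```

```bash
python3 st.py
```

```text
[ 3.360000e-02 -9.560000e-02  1.782000e-01  3.132000e-01  1.392000e-01
  4.726300e+00  1.219541e+02  5.747000e-01  7.240000e-02  1.156000e-01] 0.02234430541920874 15.5
```

>>> play_rows:
  moves:
    - [0,0.001,0,0.1,0]
    - [0,0.002,0,0.2,0]
    - [0,0.002,0,0.2,0]

```text
clock: 15.75
tool_pos: [0.5748, 0.0724, 0.1156]
orientation: [179.8, 0.1, 120.7]
force: [0.5, -0.6, 4.6]
gripper_width: 0.0225
finger_force: 70.9
```

```bash
python3 st.py
```

```text
[ 2.040000e-02 -1.227000e-01  1.926000e-01  2.830000e-01  4.180000e-02
  5.207600e+00  1.207488e+02  5.748000e-01  7.250000e-02  1.156000e-01] 0.022546489645927294 16.15
```

>>> play_rows:
  moves:
    - [0,0.001,0,0.1,0]
    - [0,0.002,0,0.2,0]
    - [0,0.002,0,0.2,0]

```text
clock: 16.4
tool_pos: [0.5749, 0.0725, 0.1156]
orientation: [179.8, 0.1, 119.5]
force: [1.0, -0.3, 4.8]
gripper_width: 0.0222
finger_force: 70.9
```

```bash
python3 st.py
```

```text
[ 3.570000e-02 -1.397000e-01  2.199000e-01  4.649000e-01  6.500000e-02
  5.211100e+00  1.195512e+02  5.749000e-01  7.250000e-02  1.156000e-01] 0.022256361372321412 16.8
```

>>> play_rows:
  moves:
    - [0,0.001,0,0.07,0]
    - [0,0.001,0,0.14,0]
    - [0,0.001,0,0.14,0]

```text
clock: 17.05
tool_pos: [0.5749, 0.0725, 0.1156]
orientation: [179.8, 0.1, 118.7]
force: [0.7, -0.1, 5.0]
gripper_width: 0.0222
finger_force: 70.9
```

```bash
python3 st.py; python3 - <<'E'
from h import *
# profile across the board/rail joint, along board x, averaged along y, before vs now (side view)
a=np.radians(27.8);X=np.array([np.cos(a),np.sin(a)]);Y=np.array([-X[1],X[0]])
c0=np.array([.5747,.0652])
for f in('pics/side0.npz','pics/last.npz'):
    s=load(f);g=cv2.cvtColor(s['image'],cv2.COLOR_RGB2GRAY)
    def prof(ys):
        xs=np.arange(.024,.080,.001)
        return xs,np.mean([[cv2.getRectSubPix(g.astype(np.float32),(1,1),tuple(map(float,proj(s,[[*(c0+x*X+y*Y),.034]])[0])))[0,0] for x in xs] for y in ys],0)
    for ys in (np.arange(-.11,-.06,.004),):
        xs,p=prof(ys);print(f,np.round(p[::2]).astype(int).tolist())
        h=(p[:8].mean()+p[20:26].mean())/2; i=np.argmax((p>h)&(xs>.03));print("edge",xs[i-1]+.001*(h-p[i-1])/(p[i]-p[i-1]))
        j=len(p)-1-np.argmax((p>h)[::-1]);print("far",xs[j])
E
```

```text
[ 3.140000e-02 -1.589000e-01  2.273000e-01  6.397000e-01 -4.710000e-02
  5.341800e+00  1.187141e+02  5.749000e-01  7.250000e-02  1.156000e-01] 0.022326908243853107 17.45
pics/side0.npz [88, 88, 88, 88, 89, 100, 133, 172, 193, 201, 201, 197, 193, 195, 200, 202, 201, 201, 203, 202, 200, 199, 203, 209, 211, 200, 174, 159]
edge 0.036423566962126654
far 0.07900000000000004
pics/last.npz [93, 93, 93, 93, 99, 135, 185, 208, 212, 210, 206, 205, 209, 213, 213, 212, 213, 213, 212, 210, 212, 217, 220, 218, 197, 174, 166, 164]
edge 0.03456995794875548
far 0.07900000000000004
```

>>> play_rows:
  moves:
    - [0,0.001,0,0.07,0]
    - [0,0.001,0,0.14,0]
    - [0,0.001,0,0.14,0]

```text
clock: 17.7
tool_pos: [0.575, 0.0725, 0.1156]
orientation: [179.8, 0.1, 117.9]
force: [0.7, 0.4, 4.9]
gripper_width: 0.0224
finger_force: 70.9
```

```bash
python3 st.py
```

```text
[ 2.020000e-02 -1.553000e-01  2.396000e-01  6.507000e-01  1.016000e-01
  5.205000e+00  1.178758e+02  5.750000e-01  7.250000e-02  1.156000e-01] 0.022477291495117065 18.1
```

>>> play_rows:
  moves:
    - [0,-0.006,0,-0.5,0]
    - [0,-0.012,0,-1.0,0]
    - [-0.001,-0.015,0,-1.3,0]
    - [-0.001,-0.015,0,-1.3,0]
    - [-0.001,-0.015,-0.1,-1.3,0]
    - [-0.001,-0.015,-0.25,-1.3,0]
    - [-0.001,-0.015,-0.5,-1.3,0]
    - [-0.001,-0.015,-0.9,-1.3,0]
    - [-0.001,-0.015,-1.4,-1.3,0]
    - [-0.001,-0.015,-1.9,-1.3,0]
    - [-0.001,-0.015,-2.3,-1.3,0]
    - [-0.001,-0.015,-2.3,-1.3,0]

```text
clock: 19.1
tool_pos: [0.5754, 0.072, 0.212]
orientation: [179.7, 0.3, 125.6]
force: [0.6, 0.2, -0.4]
gripper_width: 0.0226
finger_force: 70.8
```

```bash
python3 st.py; python3 - <<'E'
from h import *
go(.6320,-.2351,.208,153.8)
s=load('pics/last.npz')
cv2.imwrite('pics/j.png',crop(s,270,160,75,75,8))
E
```

```text
[ 1.940000e-02  4.900000e-03 -1.040000e-02  7.190000e-02  1.565000e-01
 -1.130700e+00  1.255378e+02  5.723000e-01  7.210000e-02  2.060000e-01] 0.022086673668052236 19.5
t 19.5 p [0.572  0.0722 0.205 ] [-1.7986e+02 -9.0000e-02  1.2553e+02] w 0.0221 f [-0.63  0.19 -0.46] m [-0.033 -0.034 -0.023] j6 -35.3
row [-7.123 -3.244 -0.078] -4.711
```

View pics/j.png

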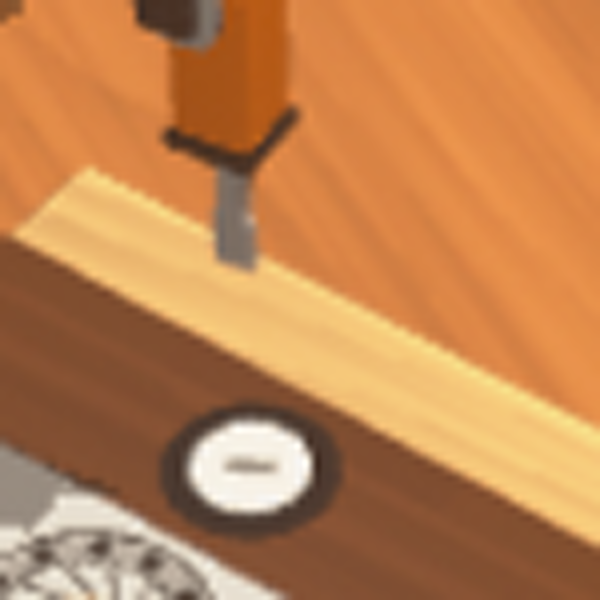

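The view shows the rail closed with no gap visible, the slot turned at px (300.9,217.6), and the driver still straight in the grip. That was my 12th viewed picture, over the limit of 10, so I'll use numbers only from here. Next is the return to the block.

>>> play_rows:
  moves:
    - [-0.3,-0.13,-0.1,-0.2,0]
    - [-0.9,-0.4,-0.1,-0.6,0]
    - [-1.6,-0.72,-0.1,-1.1,0]
    - [-2.3,-1.04,-0.1,-1.6,0]
    - [-3.0,-1.36,-0.1,-2.1,0]
    - [-3.8,-1.72,-0.1,-2.6,0]
    - [-4.6,-2.1,-0.1,-3.1,0]
    - [-5.4,-2.45,-0.1,-3.6,0]
    - [-6.1,-2.78,-0.1,-4.1,0]
    - [-6.7,-3.05,-0.08,-4.5,0]
    - [-7.05,-3.21,-0.08,-4.71,0]
    - [-7.12,-3.24,-0.08,-4.71,0]

```text
clock: 20.5
tool_pos: [0.6327, -0.2381, 0.2086]
orientation: [-179.9, -0.0, 153.6]
force: [0.8, 0.1, -1.5]
gripper_width: 0.0223
finger_force: 70.8
```

>>> play_rows:
  moves:
    - [0,0,0,0,0]
    - [0,0,0,0,0]
    - [0,0,0,0,0]
    - [0,0,0,0,0]

```text
clock: 20.83
tool_pos: [0.633, -0.2333, 0.2097]
orientation: [180.0, -0.0, 153.9]
force: [1.0, -0.2, -1.4]
gripper_width: 0.0221
finger_force: 70.8
```

```bash
python3 - <<'E'
from h import *
go(.6323,-.2353,.145,153.8)
s=shot('side')
go(.6323,-.2353,.145,153.8)
# grey tip vs earlier (side2) : shift by phase correlation of the driver patch
a=load('pics/side2.npz')
A,B=[cv2.cvtColor(np.ascontiguousarray(x['image'][270:290,388:420]),cv2.COLOR_RGB2GRAY).astype(np.float32) for x in(a,s)]
print(cv2.phaseCorrelate(A,B,cv2.createHanningWindow(A.shape[::-1],cv2.CV_32F)))
E
```

```text
t 20.8333 p [ 0.633  -0.2333  0.2097] [ 1.7998e+02 -3.0000e-02  1.5387e+02] w 0.0221 f [ 0.98 -0.16 -1.44] m [-0.006 -0.01  -0.029] j6 -90.1
row [-0.008 -0.054  1.617] 0.012
t 20.8833 p [ 0.6331 -0.2334  0.2098] [ 1.7999e+02 -1.0000e-02  1.5387e+02] w 0.0223 f [ 1.03 -0.55 -1.12] m [-0.048  0.016 -0.05 ] j6 -90.1
row [-0.004 -0.051  1.621] 0.012
((0.21574714327114286, -0.9778412903726821), 0.9672318231314421)
```

>>> play_rows:
  moves:
    - [0,0,0.3,0,0]
    - [0,0,0.7,0,0]
    - [0,0,1.1,0,0]
    - [0,0,1.4,0,0]
    - [0,0,1.5,0,0]
    - [0,0,1.5,0,0]
    - [0,0,1.5,0,0]
    - [0,0,1.5,0,0]
    - [0,0,1.5,0,0]
    - [0,0,1.5,0,0]

```text
clock: 21.72
tool_pos: [0.6338, -0.2352, 0.1511]
orientation: [180.0, 0.1, 153.8]
force: [-0.0, -0.0, -1.3]
gripper_width: 0.0219
finger_force: 70.8
```

```bash
python3 - <<'E'
from h import *
go(.6323,-.2353,.0929,153.8)
E
```

```text
t 21.7167 p [ 0.6338 -0.2352  0.1511] [1.8000e+02 1.3000e-01 1.5379e+02] w 0.0219 f [-0.02 -0.05 -1.31] m [-0.003 -0.011  0.017] j6 -90.1
row [ 0.037 -0.018  1.455] -0.002
```

>>> play_rows:
  moves:
    - [0.037,-0.02,0.1,0,0]
    - [0.037,-0.02,0.3,0,0]
    - [0.037,-0.02,0.5,0,0]
    - [0.037,-0.02,0.7,0,0]
    - [0.037,-0.02,0.9,0,0]
    - [0.037,-0.02,1.1,0,0]
    - [0.037,-0.02,1.25,0,0]
    - [0.037,-0.02,1.35,0,0]
    - [0.037,-0.02,1.38,0,0]
    - [0.037,-0.02,1.38,0,0]
    - [0.037,-0.02,1.38,0,0]
    - [0.037,-0.02,1.38,0,0]

```text
clock: 22.72
tool_pos: [0.6319, -0.2352, 0.0953]
orientation: [-180.0, 0.1, 153.8]
force: [-0.4, -0.9, -0.2]
gripper_width: 0.0224
finger_force: 70.8
```

>>> play_rows:
  moves:
    - [0,0,0.02,0,0]
    - [0,0,0.04,0,0]
    - [0,0,0.06,0,0]
    - [0,0,0.08,0,0]
    - [0,0,0.08,0,0]
    - [0,0,0.08,0,0]

```text
clock: 23.22
tool_pos: [0.6318, -0.2351, 0.0929]
orientation: [-180.0, 0.0, 153.8]
force: [-2.9, 0.9, 5.9]
gripper_width: 0.0221
finger_force: 71.6
```

>>> play_rows:
  moves:
    - [0,0,0,0,0.3]
    - [0,0,0,0,0.4]
    - [0,0,0,0,0.6]
    - [0,0,0,0,0.8]
    - [0,0,0,0,1]
    - [0,0,0,0,1]
    - [0,0,0,0,1]
    - [0,0,0,0,1]
    - [0,0,0,0,1]
    - [0,0,0,0,1]
    - [0,0,0,0,1]

```text
clock: 24.13
tool_pos: [0.6314, -0.2349, 0.0914]
orientation: [-180.0, -0.0, 153.8]
force: [-0.1, 0.0, -0.6]
gripper_width: 0.085
finger_force: 0.0
```

>>> play_rows:
  moves:
    - [0,0,-0.1,0,1]
    - [0,0,-0.3,0,1]
    - [0,0,-0.6,0,1]
    - [0,0,-1.0,0,1]
    - [0,0,-1.6,0,1]
    - [0,0,-2.2,0,1]
    - [0,0,-2.8,0,1]
    - [0,0,-3.3,0,1]
    - [0,0,-3.7,0,1]
    - [0,0,-3.7,0,1]
    - [0,0,-3.7,0,1]

```text
clock: 25.05
tool_pos: [0.6324, -0.2354, 0.2422]
orientation: [-180.0, 0.3, 153.8]
force: [-0.3, 1.1, 0.4]
gripper_width: 0.0857
finger_force: 0.0
```

>>> play_rows:
  moves:
    - [-0.3,0.5,0,0,1]
    - [-0.5,1.2,0,0,1]
    - [-0.5,2.0,0,0,1]
    - [-0.5,2.8,0,0,1]
    - [-0.5,3.6,0,0,1]
    - [-0.5,4.4,0,0,1]
    - [-0.5,5.0,0,0,1]
    - [-0.5,5.0,0,0,1]
    - [-0.5,5.0,0,0,1]
    - [-0.5,5.0,0,0,1]
    - [-0.5,5.0,0,0,1]
    - [-0.5,5.0,0,0,1]

```text
clock: 26.05
tool_pos: [0.737, -0.0658, 0.239]
orientation: [-180.0, -0.0, 153.7]
force: [0.9, -0.1, -0.1]
gripper_width: 0.0857
finger_force: 0.0
```

```bash
python3 - <<'E'
from h import *
go(.6,0,.2,153.8)
for n,r in(('top',(425,180,25,25)),('side',(385,275,32,45))):
    c=shot(n);z=load('pics/%s0.npz'%n)
    u,v,w,h=r
    f=lambda q:(lambda m:(int(m.sum())//255,np.argwhere(m).mean(0).round(1)[::-1]+[u,v]))(cv2.inRange(cv2.cvtColor(np.ascontiguousarray(q['image'][v:v+h,u:u+w]),cv2.COLOR_RGB2HSV),(5,200,60),(14,255,240)))
    print(n,f(z),f(c),'diff',np.abs(z['image'][v:v+h,u:u+w].astype(int)-c['image'][v:v+h,u:u+w]).mean().round(1))
    A,B=[cv2.cvtColor(np.ascontiguousarray(x['image'][v:v+h,u:u+w]),cv2.COLOR_RGB2GRAY).astype(np.float32) for x in(z,c)]
    print(cv2.phaseCorrelate(A,B))
E
```

```text
t 26.05 p [ 0.737  -0.0658  0.239 ] [-1.7997e+02 -4.0000e-02  1.5369e+02] w 0.0857 f [ 0.91 -0.15 -0.08] m [-0.015  0.084 -0.048] j6 -74.2
row [ 3.799 -0.043  0.977] -0.018
top (73, array([433.1, 193.1])) (40, array([434.4, 193.6])) diff 22.4
((0.29570770044297134, 0.22021620996085645), 0.943605916595459)
side (242, array([397.3, 299.2])) (227, array([397.1, 299.6])) diff 15.8
((0.17926348944141246, 0.11644571323439834), 0.6939035498433643)
```

```bash
python3 -c "
from workcell import order
print(order.sign_off())"
```

```text
the job is handed in; nothing more can be done
None
```

The cam is turned tight at about 0.24 N m, the rail is drawn home, and the screwdriver is back fully down in its block and released at 26 s. The tin, hammer and bowl were not touched. The pink look-alikes toppled without my touching them, and I viewed 12 pictures, over the limit of 10.

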